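# Tip the yellow sample carrier out of its nest

## Robot

A 6-joint arm with a two-finger parallel gripper is mounted at the origin on the work surface. World frame = base frame: x ahead of the robot, y to its left, z up, the work surface at z = 0. Lengths are in m, angles in rad, forces in N, time in s.
With the tool pointing down it reaches from about 0.25 to 0.775 m from the base axis. Payload 4 kg.
Tool frame: the origin (TCP) lies at the very end of the fingers, on their centre line; the grasp point (between the pads) lies 19 mm behind it (robot.hold_point_z is the distance from the TCP to the grasp point, in m); z points along the fingers, y is the line along which they close (so a half turn about z gives the same grasp; the last joint's range is limited). The gripper opens to 94 mm and grips with 3 to 60 N. Pads are 16 mm wide; open, the fingers measure 119 mm over their backs; the gripper's body (75 mm by 177 mm) begins 78 mm behind the grasp point.
Start: joints at [1.02, 0.087, 1.371, -0, 1.684, -0.103], TCP at [0.238, 0.496, 0.206] pointing down, gripper open.
Joint ranges: [-3.1, 3.1], [-0.76, 2.03], [0.27, 2.55], [-1.08, 4.22], [0.17, 2.65], [-2.57, 2.57]. Speed limits (rad/s): [2.79, 2.79, 3.14, 3.14, 3.14, 3.14].

## Interface

Orientations are given as [roll, pitch, yaw] about the fixed x, y, z axes, in that order (R = Rz(yaw) Ry(pitch) Rx(roll)).
In Python, from bench import robot gives the robot as it stands.
- The arm moves only by the tool carry_out, never from a script. Its argument "steps" is a list of rows, each a list of 3 entries, a list of its own where there are three numbers: the shift along the tool's x, y, z in m, then the turn about the tool's z in units of 10 degrees (1.0 is 10 degrees), then the closure, from -1 (fully open) to 1 (shut). In form: [[[tx, ty, tz], roll, jaw], ...]. A call has 1 to 10 rows; each row is the pose to reach, as a shift and turn from the pose commanded when the call began, along the tool's axes at that moment; what a row does not reach only later rows make up. A row lasts 1/8 s, in which the tool goes at most 62.5 mm and 10.7 degrees, less where a joint would pass 70% of its speed; a pose out of reach is approached as far as the arm can. A call with a gripper value outside its range is refused whole. The fingers move at their own pace and stop on an object; the grip force is fixed at half the most. Time passes only in rows, so rows that repeat a pose let the fingers close. It gives the time, the measured TCP pose, the force, the opening and the grip force at its end, in the units of the state.
- robot.get_obs(): the state, without advancing time (a new reading comes with each control period).
- robot.snapshot(name): name is "scene" or "side" or "wrist"; returns a dict with "image" (420x560x3 uint8, red, green, blue), "z_map" (420x560 float32, m along the optical axis (not along the pixel's ray), 0 where there is no reading), "mtx" (3x3 intrinsics, pixels), "D" ([k1, k2, p1, p2, k3] as OpenCV has them; the pictures are not rectified), "R" (3x3) and "t" (3): a world point X has camera coordinates R X + t. Camera axes: x right, y down, z forward; pixel columns grow to the right and rows downward; lengths in m; the calibration is good to about 2 mm. A picture is of the moment at which its call begins.
- robot.close_job(): hands the job in; it is judged then, once.
The state is a dict: "time": time; "joint_positions": joint angles; "qvel": joint speeds; "joint_torque": joint torques, N m; "tool_pos": TCP position; "ee_rot": TCP orientation; "wrist_force": force on the tool from outside, world axes, zero at the start; "wrist_torque": the same for the moment, N m; "width": finger opening in m; "finger_force": force on a finger pad.
Only numpy, scipy, OpenCV 4.12 (cv2) and the standard library are available. Lean on these libraries where they do the work, as an engineer would, in place of code of your own. Each camera call takes 0.05 s, during which the arm holds its last target. There are 200 camera calls.

## Task

Take the sample carrier with the yellow window out of the black dock and lay it flat, window face up, in the middle of the green mat: press down its end beside the white mark so that the other end tips up and stays up, then grip the raised end and lift it out. Set it down rather than dropping it, and leave the red and blue carriers seated in their nests.

Things in the scene. Friction and masses are not known exactly. Their poses are not given: they have to be found in the camera images.
- yellow_mid (a point): Carrier to take: aluminium plate 110 x 50 x 10 mm, 0.1 to 0.16 kg, yellow round window (36 mm) in the middle. Lies in one of three nests, 74 mm apart, of a fixed black dock (157 x 238 x 45 mm high), its top 1 mm below the dock's top, gaps 2 mm at the sides, 3 mm at the ends. Point: its centre, half-way up; x along its length to the end to press (far from the robot, white bar on the dock's rim), y across, z up.
- red_mid (a point): Same carrier with a red window, in another nest; it stays there. Point and axes as for yellow. In every nest the floor is a rocker, 44 mm wide, pivoted under the carrier's middle 12 mm below its top face. Pressing the carrier 20 to 40 mm from its centre towards the white bar with 3 to 5 N tips it, up to a stop at 0.45 rad; friction holds it there when let go.
- blue_mid (a point): Same carrier with a blue window, in another nest; it stays there. Point and axes as for yellow. Of a carrier tipped to the stop, the pressed end is 23 mm down in its nest and the other end (nearest the robot) has risen 23 mm; the sides of that raised end, 50 mm apart, are then free above the dock, to be gripped from above across the width, 10 to 20 mm from the end.
- mat_mid (a point): Fixed square green mat, 180 x 180 mm, 4 mm thick, flat on the bench. Point: centre of its top face; x and y along its sides, z up.
There are look-alikes about, which are no part of the job. Leave any orange look-alike of the part that bears yellow_mid alone. What is shaped like the part that bears red_mid but orange is not meant.

How it is judged:
On the way, in this order (a step that is already met when the one before it is completed fails the run):
1. the yellow carrier is tipped up in its nest (by more than 14 degrees, its centre within 30 mm of where it was) (angle between yellow_mid's own z axis and vertical above 0.25 rad and distance of yellow_mid from where it was at the start of the episode below 0.03 m), for 0.2 s.
2. the yellow carrier, still held by the fingers, is brought down over the mat (its centre less than 60 mm above the mat and within 50 mm of its middle) (horizontal distance between yellow_mid and mat_mid below 0.05 m and z of yellow_mid in the frame of mat_mid below 0.06 m and contact force between the fingers and yellow_carrier above 0.5 N), for 0.05 s.
At the end, for the whole second after the job is handed in: The yellow carrier lies flat on the green mat, top face up (within 10 degrees), its centre within 40 mm of the mat's middle, at rest; the red and blue carriers are still seated in their nests (moved less than 15 mm, tilted less than 10 degrees) (horizontal distance between yellow_mid and mat_mid below 0.04 m and z of yellow_mid in the frame of mat_mid below 0.012 m and angle between each of yellow_mid, red_mid, blue_mid's own z axis and vertical below 0.175 rad and linear speed of yellow_carrier below 0.02 m/s and distance of each of red_mid, blue_mid from where it was at the start of the episode below 0.015 m); the robot touches nothing.
It fails at once if the red carrier is moved more than 15 mm or tipped by more than 10 degrees (not (distance of red_mid from where it was at the start of the episode below 0.015 m and angle between red_mid's own z axis and vertical below 0.175 rad)).
It fails at once if the blue carrier is moved more than 15 mm or tipped by more than 10 degrees (not (distance of blue_mid from where it was at the start of the episode below 0.015 m and angle between blue_mid's own z axis and vertical below 0.175 rad)).
It also fails if it takes over 43 s, if anything falls off the work surface, if the arm or the gripper's body presses on something with over 40 N, if the wrist force passes 120 N, or if a joint passes its speed limit or range.

## Working session

There is one attempt and no reset: what is moved stays moved. The work goes in short steps, Python scripts to look and compute and a tool call to move; the robot and the scene stay as the last step left them, time stands still between calls to the robot, and variables do not carry over. Pictures are saved under pics/ and viewed, at most 10 in all, crops included, and the job is handed in when it is done.

Besides the shell and the picture viewer there is one more tool, called after "Emit:" by a JSON object that holds its "name" and its "arguments". carry_out: Moves the arm, as the interface text tells. Its arguments: {"type":"object","properties":{"steps":{"type":"array","items":{"type":"array"}}},"required":["steps"]}

```bash
mkdir -p pics; cat > h.py <<'E'
import numpy as np, cv2
from bench import robot
def snap(n,f):
    s=robot.snapshot(n); np.savez(f'pics/{f}.npz',**s); cv2.imwrite(f'pics/{f}.png',cv2.cvtColor(s['image'],cv2.COLOR_RGB2BGR)); return s
def world(s,u,v,z=None):
    """pixel -> world by plane z, or by depth"""
    p=cv2.undistortPoints(np.array([[[u,v]]],float),s['mtx'],s['D'])[0,0]
    r=s['R'].T@np.array([p[0],p[1],1]); c=-s['R'].T@s['t']
    d=s['z_map'][int(round(v)),int(round(u))] if z is None else (z-c[2])/r[2]
    return c+d*r
E
python3 - <<'E'
from h import *
a=snap('scene','a');b=snap('side','b');
o=robot.get_obs();print(o['tool_pos'],o['ee_rot'],o['width'],o['wrist_force'],o['time'])
E
```

```text
[0.23788733 0.49533322 0.20443295] [-3.13960771e+00 -1.77374408e-04  2.69380818e+00] 0.09412266768602505 [-0.09920418  0.95351168 -0.46444796] 0.1
```

View pics/a.png

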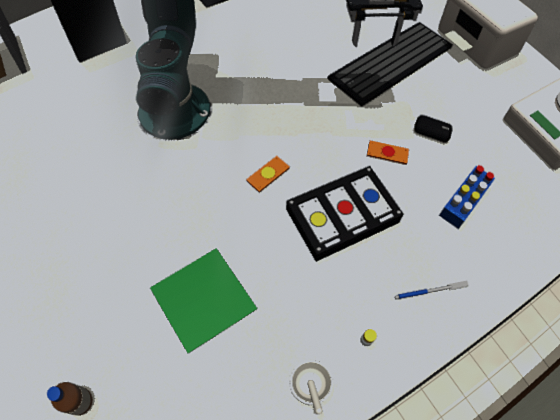

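View pics/b.png

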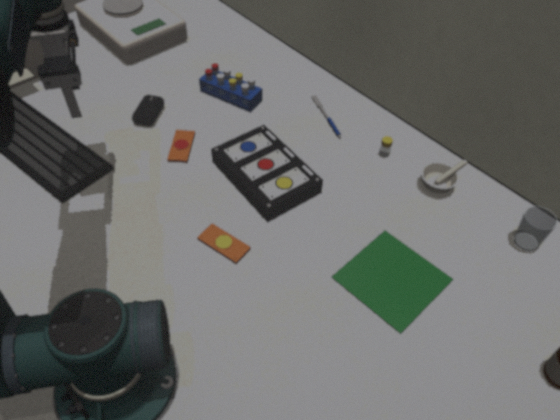

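The scene view shows the dock with windows yellow (318,219), red (345,207) and blue (372,196), and mat corners at (151,289), (217,249), (257,308) and (189,352). The side view shows yellow at (285,183) and blue at (249,147). I'll measure the window and mat centroids in both.

```bash
python3 - <<'E'
from h import *
def cen(s,hlo,hhi,near,r):
    h=cv2.cvtColor(s['image'],cv2.COLOR_RGB2HSV); m=cv2.inRange(h,(hlo,110,60),(hhi,255,255))
    k=np.zeros_like(m); cv2.circle(k,near,r,255,-1); m&=k
    M=cv2.moments(m,True); return M['m10']/M['m00'],M['m01']/M['m00'],M['m00']
for f,P in (('a',dict(y=(318,219),r=(345,207),b=(372,196),m=(204,300))),('b',dict(y=(285,183),r=(266,164),b=(249,147),m=(393,281)))):
    s=dict(np.load(f'pics/{f}.npz'))
    print(f,'cam',(-s['R'].T@s['t']).round(3))
    for k,(lo,hi,z,r) in dict(y=(20,35,.044,13),r=(0,8,.044,13),b=(100,125,.044,13),m=(45,80,.004,75)).items():
        c=cen(s,lo,hi,P[k],r); print(k,np.round(c,1),world(s,*c[:2],z).round(4),world(s,*c[:2]).round(4))
    if f=='a':
        C=[(151,289),(217,249),(257,308),(189,352)]; print([world(s,*c,.004).round(3)[:2].tolist() for c in C])
        D=[(287,204),(368,168),(403,212),(318,259)]; print([world(s,*c,.045).round(3)[:2].tolist() for c in D])
a=cv2.imread('pics/a.png')[150:270,270:420]; b=cv2.imread('pics/b.png')[115:225,200:330]
cv2.imwrite('pics/c.png',cv2.resize(a,None,fx=5,fy=5,interpolation=cv2.INTER_CUBIC))
E
```

```text
a cam [ 0.896 -0.198  0.971]
y [317.7 218.7 175. ] [0.5242 0.1437 0.044 ] [0.5247 0.1433 0.0451]
r [344.9 207.  162. ] [0.5313 0.2175 0.044 ] [0.5315 0.2172 0.0447]
b [370.8 195.4 149. ] [0.5376 0.2913 0.044 ] [0.5368 0.2924 0.0419]
m [ 202.5  299.6 5918. ] [ 0.5475 -0.1778  0.004 ] [ 0.5472 -0.1778  0.0033]
[[0.465, -0.269], [0.453, -0.092], [0.627, -0.082], [0.637, -0.256]]
[[0.453, 0.102], [0.469, 0.334], [0.616, 0.33], [0.611, 0.087]]
b cam [-0.048 -0.475  0.938]
y [283.8 182.5 120. ] [0.525  0.1425 0.044 ] [0.5246 0.1421 0.0445]
r [265.  163.7 107. ] [0.5315 0.2169 0.044 ] [0.5309 0.2163 0.0448]
b [247.8 146.2  90. ] [0.5381 0.2901 0.044 ] [0.5398 0.2922 0.0415]
m [ 393.1  280.3 5701. ] [ 0.5392 -0.1835  0.004 ] [ 0.5423 -0.182  -0.0008]
```

View pics/c.png

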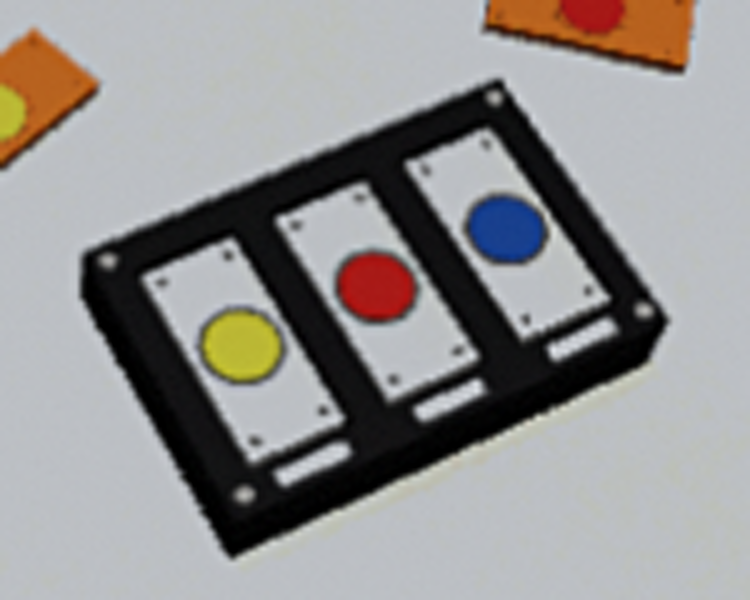

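Dock x axis is at about -0.09 rad, with yellow centre at (0.5246, 0.1431) and mat at about (0.544, -0.178). I'll move above the press point (0.5545, 0.1404) with the fingers shut.

Emit:
{"name": "carry_out", "arguments": {"steps": [[[-0.055,-0.023,0.0],-0.3,1],[[-0.11,-0.046,0.01],-0.6,1],[[-0.165,-0.069,0.02],-0.9,1],[[-0.22,-0.092,0.03],-1.2,1],[[-0.275,-0.115,0.04],-1.5,1],[[-0.33,-0.138,0.05],-1.8,1],[[-0.385,-0.16,0.065],-2.05,1],[[-0.439,-0.183,0.08],-2.05,1],[[-0.439,-0.183,0.08],-2.05,1],[[-0.439,-0.183,0.08],-2.05,1]]}}

```text
time: 1.35
tool_pos: [0.5541, 0.1409, 0.1249]
ee_rot: [3.141, -0.002, 3.051]
wrist_force: [-0.5, 0.0, -0.4]
width: 0.0006
finger_force: 0.0
```

```bash
python3 - <<'E'
from h import *
o=robot.get_obs();print(o['tool_pos'],o['ee_rot'],o['width'],o['wrist_force'],o['time'])
s=snap('wrist','w')
for n in [(0.5246,0.1431,.044),(0.5545,.1404,.044)]:
    print(cv2.projectPoints(np.array([n]),cv2.Rodrigues(s['R'])[0],s['t'],s['mtx'],s['D'])[0].ravel())
E
```

```text
[0.55413264 0.14087689 0.12494139] [ 3.14124222e+00 -1.63231551e-03  3.05101076e+00] 0.0006219012373442446 [-0.47417461  0.04908893 -0.35225791] 1.35
[277.89735987 185.47108695]
[277.9028481  218.99984064]
```

View pics/w.png

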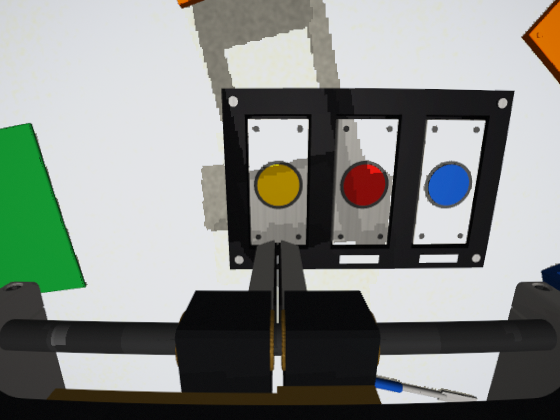

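The wrist view shows the yellow window at (278,185), as predicted, with the closed fingers lined up over the far half of the carrier. Next I descend and press gently.

Emit:
{"name": "carry_out", "arguments": {"steps": [[[0,0,0.04],0,1],[[0,0,0.07],0,1],[[0,0,0.076],0,1],[[0,0,0.078],0,1],[[0,0,0.08],0,1],[[0,0,0.082],0,1],[[0,0,0.084],0,1],[[0,0,0.084],0,1]]}}

```text
time: 2.4
tool_pos: [0.556, 0.1409, 0.0428]
ee_rot: [3.141, 0.003, 3.051]
wrist_force: [1.8, 0.3, 3.8]
width: 0.0006
finger_force: 2.0
```

Emit:
{"name": "carry_out", "arguments": {"steps": [[[0,0,0.001],0,1],[[0,0,0.002],0,1],[[0,0,0.003],0,1],[[0,0,0.004],0,1],[[0,0,0.005],0,1],[[0,0,0.006],0,1],[[0,0,0.006],0,1]]}}

```text
time: 3.28
tool_pos: [0.5572, 0.1407, 0.0368]
ee_rot: [3.141, 0.006, 3.051]
wrist_force: [5.6, -0.1, 4.3]
width: 0.0003
finger_force: 2.9
```

Emit:
{"name": "carry_out", "arguments": {"steps": [[[0,0,0.001],0,1],[[0,0,0.002],0,1],[[0,0,0.003],0,1],[[0,0,0.004],0,1],[[0,0,0.004],0,1]]}}

```text
time: 3.9
tool_pos: [0.5577, 0.1406, 0.0333]
ee_rot: [3.141, 0.007, 3.051]
wrist_force: [5.7, -0.0, 6.4]
width: 0.0003
finger_force: 3.7
```

Emit:
{"name": "carry_out", "arguments": {"steps": [[[0,0,0.001],0,1],[[0,0,0.002],0,1],[[0,0,0.003],0,1],[[0,0,0.003],0,1]]}}

```text
time: 4.4
tool_pos: [0.5579, 0.1407, 0.0327]
ee_rot: [3.141, 0.008, 3.051]
wrist_force: [2.2, -0.8, 13.5]
width: 0.0004
finger_force: 7.0
```

Hit the stop. I'll go up, move back over the raised end, partly open the fingers and look.

Emit:
{"name": "carry_out", "arguments": {"steps": [[[0,0,-0.04],0,1],[[0,0,-0.08],0,1],[[0,0,-0.098],0,-0.4],[[0.04,0,-0.098],0,-0.4],[[0.067,0,-0.098],0,-0.4],[[0.067,0,-0.098],0,-0.4],[[0.067,0,-0.098],0,-0.4],[[0.067,0,-0.098],0,-0.4]]}}

```text
time: 5.4
tool_pos: [0.4884, 0.1466, 0.1259]
ee_rot: [-3.141, -0.001, 3.051]
wrist_force: [0.1, 0.1, 0.1]
width: 0.057
finger_force: 0.0
```

```bash
python3 - <<'E'
from h import *
o=robot.get_obs();print(o['tool_pos'],o['ee_rot'],o['width'],o['wrist_force'],o['time'])
s=snap('wrist','w2')
b=snap('side','b2')['image'][90:240,180:360,::-1]
cv2.imwrite('pics/b2c.png',np.vstack([s['image'][100:340,60:500,::-1],cv2.resize(b,(440,360),interpolation=cv2.INTER_CUBIC)]))
E
```

```text
[0.48844649 0.14657963 0.1259307 ] [-3.14134345e+00 -7.20119354e-04  3.05114863e+00] 0.05698744127015696 [0.1224829  0.07221577 0.10742897] 5.4
```

View pics/b2c.png

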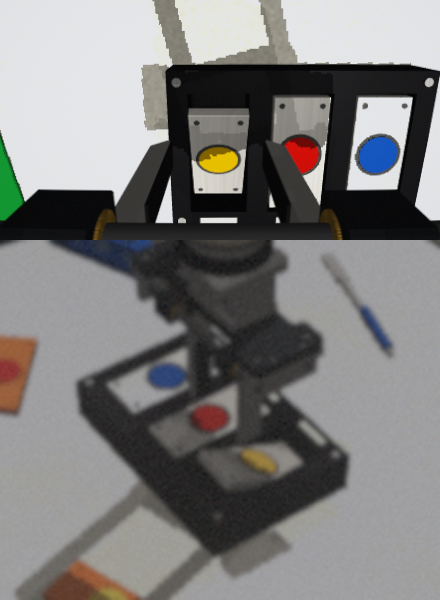

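The carrier stays tipped: in the wrist picture its raised edge runs from (249,212) to (309,212), and in the side view its near end stands above the dock. I'll check depth on it.

```bash
python3 - <<'E'
from h import *
s=dict(np.load('pics/w2.npz'))
ex=np.array([.9959,-.0904]);c=np.array([.5246,.1431])
for u,v in [(255,219),(280,218),(303,219),(279,230),(252,240),(306,240),(279,285),(240,180)]:
    p=world(s,u,v); d=p[:2]-c; print((u,v),'along %.4f across %.4f z %.4f'%(d@ex,d@[.0904,.9959],p[2]))
E
```

```text
(255, 219) along -0.0420 across -0.0190 z 0.0653
(280, 218) along -0.0430 across 0.0014 z 0.0658
(303, 219) along -0.0421 across 0.0201 z 0.0653
(279, 230) along -0.0310 across 0.0006 z 0.0606
(252, 240) along -0.0198 across -0.0228 z 0.0547
(306, 240) along -0.0196 across 0.0241 z 0.0541
(279, 285) along 0.0396 across 0.0009 z 0.0258
(240, 180) along -0.0707 across -0.0327 z 0.0451
```

Emit:
{"name": "carry_out", "arguments": {"steps": [[[0,0,0.02],0,-0.4],[[0,0,0.04],0,-0.4],[[0,0,0.055],0,-0.4],[[0,0,0.065],0,-0.4],[[0,0,0.072],0,-0.4],[[0,0,0.0775],0,-0.4],[[0,0,0.0775],0,-0.4]]}}

```text
time: 6.38
tool_pos: [0.4878, 0.1468, 0.0489]
ee_rot: [-3.142, -0.0, 3.052]
wrist_force: [-0.4, -0.5, 0.3]
width: 0.0659
finger_force: 0.0
```

Emit:
{"name": "carry_out", "arguments": {"steps": [[[0,0,0.001],0,0],[[0,0,0.001],0,0.3],[[0,0,0.001],0,0.6],[[0,0,0.001],0,1],[[0,0,0.001],0,1],[[0,0,0.001],0,1],[[0,0,0.001],0,1]]}}

```text
time: 7.25
tool_pos: [0.4882, 0.1469, 0.0483]
ee_rot: [3.141, 0.001, 3.052]
wrist_force: [0.0, 0.4, 2.3]
width: 0.0495
finger_force: 30.0
```

Gripped at 50 mm and 30 N. Now I lift slowly, then faster.

Emit:
{"name": "carry_out", "arguments": {"steps": [[[0,0,-0.005],0,1],[[0,0,-0.012],0,1],[[0,0,-0.02],0,1],[[0,0,-0.03],0,1],[[0,0,-0.045],0,1],[[0,0,-0.065],0,1],[[0,0,-0.085],0,1],[[0,0,-0.1],0,1],[[0,0,-0.1],0,1]]}}

```text
time: 8.38
tool_pos: [0.4889, 0.1469, 0.1499]
ee_rot: [3.141, 0.004, 3.052]
wrist_force: [0.5, 0.7, -1.8]
width: 0.0499
finger_force: 30.0
```

```bash
python3 - <<'E'
from h import *
s=snap('wrist','w3'); b=snap('side','b3')['image'][70:240,180:370,::-1]
cv2.imwrite('pics/b3c.png',np.vstack([s['image'][100:340,60:500,::-1],cv2.resize(b,(440,360),interpolation=cv2.INTER_CUBIC)]))
E
```

```text
(no output)
```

View pics/b3c.png

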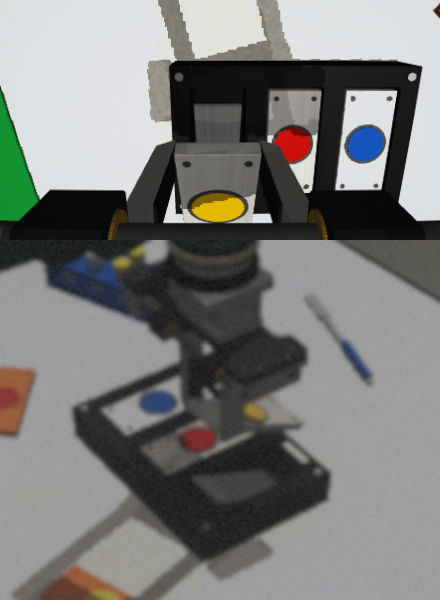

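The wrist and side pictures show the carrier held by its end, clear of an empty nest, with red and blue still seated. Moving over the mat.

Emit:
{"name": "carry_out", "arguments": {"steps": [[[-0.005,-0.03,0],0,1],[[-0.01,-0.07,0],0,1],[[-0.015,-0.115,0],0,1],[[-0.02,-0.16,0],0,1],[[-0.025,-0.205,0],0,1],[[-0.03,-0.25,0],0,1],[[-0.035,-0.285,0],0,1],[[-0.038,-0.308,0],0,1],[[-0.04,-0.319,0],0,1],[[-0.04,-0.319,0],0,1]]}}

```text
time: 9.72
tool_pos: [0.4987, -0.1745, 0.1471]
ee_rot: [3.141, -0.001, 3.051]
wrist_force: [0.2, 0.7, -1.3]
width: 0.0496
finger_force: 30.0
```

Emit:
{"name": "carry_out", "arguments": {"steps": [[[0,0,0.02],0,1],[[0,0,0.045],0,1],[[0,0,0.065],0,1],[[0,0,0.08],0,1],[[0,0,0.09],0,1],[[0,0,0.097],0,1],[[0,0,0.102],0,1],[[0,0,0.106],0,1],[[0,0,0.11],0,1],[[0,0,0.11],0,1]]}}

```text
time: 10.98
tool_pos: [0.4995, -0.1748, 0.0386]
ee_rot: [-3.141, 0.001, 3.051]
wrist_force: [-1.8, 0.1, 1.6]
width: 0.0494
finger_force: 30.0
```

The nose has touched. I keep lowering so the plate swings flat in the grip.

Emit:
{"name": "carry_out", "arguments": {"steps": [[[0,0,0.003],0,1],[[0,0,0.006],0,1],[[0,0,0.009],0,1],[[0,0,0.012],0,1],[[0,0,0.015],0,1],[[0,0,0.018],0,1],[[0,0,0.018],0,1]]}}

```text
time: 11.85
tool_pos: [0.4991, -0.1744, 0.0196]
ee_rot: [3.141, -0.0, 3.052]
wrist_force: [-1.0, -0.6, 1.1]
width: 0.0497
finger_force: 30.0
```

Emit:
{"name": "carry_out", "arguments": {"steps": [[[0,0,0.003],0,1],[[0,0,0.006],0,1],[[0,0,0.009],0,1],[[0,0,0.011],0,1],[[0,0,0.013],0,1],[[0,0,0.013],0,1]]}}

```text
time: 12.6
tool_pos: [0.4991, -0.1745, 0.0068]
ee_rot: [3.141, -0.0, 3.052]
wrist_force: [-1.9, -0.4, 2.0]
width: 0.0495
finger_force: 30.0
```

```bash
python3 - <<'E'
from h import *
o=robot.get_obs();print(o['tool_pos'],o['wrist_force'],o['width'])
s=snap('wrist','w4'); b=snap('side','b4')['image'][190:340,320:500,::-1]
cv2.imwrite('pics/b4c.png',np.vstack([s['image'][100:340,60:500,::-1],cv2.resize(b,(440,360),interpolation=cv2.INTER_CUBIC)]))
E
```

```text
[ 0.49906444 -0.17447758  0.0067755 ] [-1.85242987 -0.41133785  2.03100934] 0.04954221033901967
```

View pics/b4c.png

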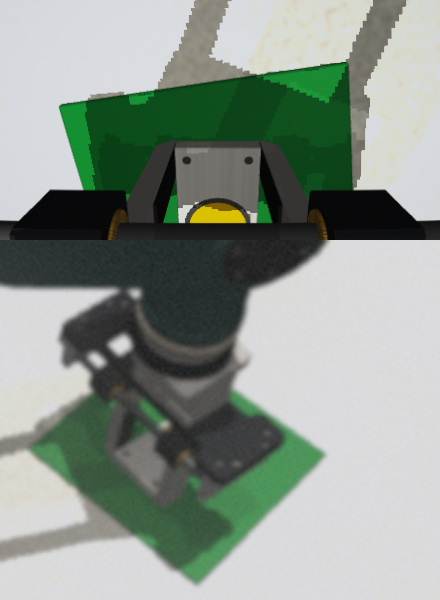

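The carrier lies over the mat, nearly flat and still held (end edge at about (175–258,145) in the crop). I'll lower 1.5 mm more, open slowly, then retreat.

Emit:
{"name": "carry_out", "arguments": {"steps": [[[0,0,0.0015],0,1],[[0,0,0.0015],0,1],[[0,0,0.0015],0,-0.15],[[0,0,0.0015],0,-0.4],[[0,0,0.0015],0,-0.6],[[0,0,0.0015],0,-0.6],[[0,0,0.0015],0,-0.6],[[0,0,-0.01],0,-0.6],[[0,0,-0.05],0,-0.6],[[0,0,-0.1],0,-0.6]]}}

```text
time: 13.95
tool_pos: [0.4983, -0.1742, 0.1077]
ee_rot: [3.141, -0.002, 3.052]
wrist_force: [0.8, -0.4, -0.4]
width: 0.0753
finger_force: 0.0
```

Emit:
{"name": "carry_out", "arguments": {"steps": [[[0.03,0,-0.05],0,-0.6],[[0.06,0,-0.09],0,-0.6],[[0.08,0,-0.1],0,-0.6],[[0.08,0,-0.1],0,-0.6]]}}

```text
time: 14.45
tool_pos: [0.4196, -0.1677, 0.2095]
ee_rot: [-3.14, 0.005, 3.051]
wrist_force: [0.4, 0.2, -0.2]
width: 0.0752
finger_force: 0.0
```

```bash
python3 - <<'E'
from h import *
o=robot.get_obs();print(o['tool_pos'],o['wrist_force'],o['width'],o['time'])
s=snap('scene','a5'); w=snap('wrist','w5')
h=cv2.cvtColor(s['image'],cv2.COLOR_RGB2HSV); m=cv2.inRange(h,(20,110,60),(35,255,255)); k=np.zeros_like(m); cv2.circle(k,(204,300),60,255,-1)
M=cv2.moments(m&k,True);c=M['m10']/M['m00'],M['m01']/M['m00'];print(c,M['m00'],world(s,*c,.014),world(s,*c))
cv2.imwrite('pics/a5c.png',cv2.resize(s['image'][140:360,140:430,::-1],None,fx=2.6,fy=2.6,interpolation=cv2.INTER_CUBIC))
E
```

```text
[ 0.41955534 -0.16768985  0.20949738] [ 0.39686749  0.19698088 -0.16393511] 0.0752373950398373 14.45
(200.20574162679426, 296.2200956937799) 209.0 [ 0.54142417 -0.17879096  0.014     ] [ 0.54171153 -0.1788065   0.01477681]
```

View pics/a5c.png

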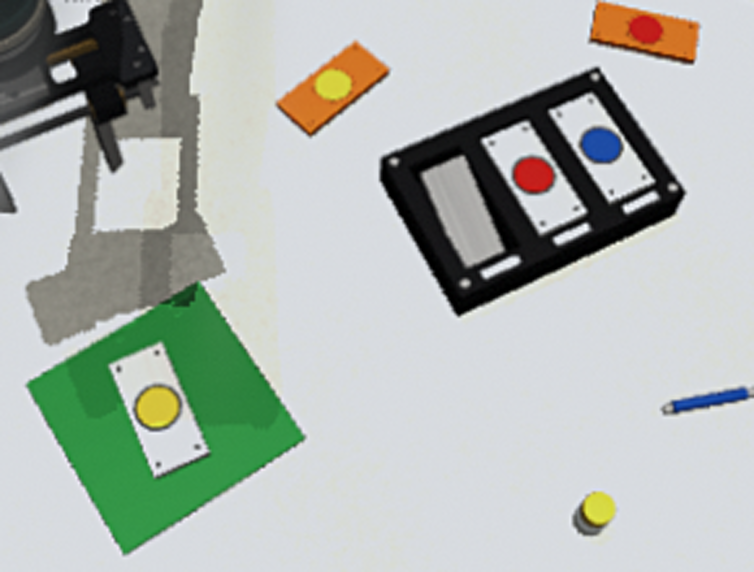

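The yellow carrier lies flat near the mat's middle (window at (157,407) in the crop, centre (0.541, -0.179)). Red and blue are seated, and the robot is clear.

```bash
python3 -c "
from bench import robot; print(robot.close_job())"
```

```text
the job is handed in; nothing more can be done
None
```

The job is handed in (no verdict was returned): the last pictures showed the yellow carrier flat, window up, within about 6 mm of the mat's middle, and the red and blue carriers still seated.

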